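# Point the reed tester's selector at the reed plate and start the bellows

## Robot

A 7-joint arm with a two-finger parallel gripper is mounted at the origin on the work surface. World frame = base frame: x ahead of the robot, y to its left, z up, the work surface at z = 0. Lengths are in m, angles in rad, forces in N, time in s.
With the tool pointing down it reaches from about 0.4 to 0.85 m from the base axis. Payload 4.5 kg.
Tool frame: the origin (TCP) lies at the very end of the fingers, on their centre line; the grasp point (between the pads) lies 19 mm behind it; x points along the fingers, z is the direction in which the jaws open and shut, and the axes are right-handed (so a half turn about x gives the same grasp; the last joint's range is limited). The gripper opens to 88 mm and grips with 3 to 60 N. Pads are 18 mm wide; open, the fingers measure 123 mm over their backs; the gripper's body (75 mm by 187 mm) begins 45 mm behind the grasp point.
Start: joints at [-1.282, 0.689, -0.195, 1.565, 0.157, 0.902, -0.215], TCP at [0.158, 0.605, 0.239] pointing down, gripper open.
Joint ranges: [-3.01, 3.01], [-0.46, 2.08], [-1.47, 1.51], [0.13, 2.56], [-1, 4.14], [0.04, 2.09], [-2.66, 2.66]. Speed limits (rad/s): [2.57, 2.57, 3.14, 3.14, 3.14, 3.14, 3.14].

## Interface

Orientations are given as a unit quaternion [x, y, z, w].
In Python, from bench import * gives the robot as it stands. The module is installed in compiled form; this text tells all that it offers. Calls block until the motion is done:
- move_ptp(position, orientation): joint-space move of the TCP to a pose.
- line_to(position, frame=None, velocity=0.15): straight line of the TCP; frame=None keeps the orientation; velocity is the mean speed in m/s.
- move_joints(angles): joint-space move.
- set_gripper(opening): opening from 0.0 (shut) to 1.0 (fully open); the grip force is fixed at half the most; returns when the fingers have stopped.
- hold(seconds).
- inverse_kinematics(position, orientation): joint angles nearest the present ones, or None.
- camera(name): name is "scene" or "top"; returns a dict with "frame" (480x640x3 uint8, blue, green, red), "fx", "fy", "cx", "cy" (pixels), "rvec" (rotation vector, rad) and "tvec" (3), from world to camera coordinates, as OpenCV has them. Camera axes: x right, y down, z forward; pixel columns grow to the right and rows downward; lengths in m; the calibration is good to about 2 mm. A picture is of the moment at which its call begins. There is no depth.
A pose or a line that the arm cannot do raises MotionError and nothing moves.
- job_done(): hands the job in, once; it reports no verdict.
Readings, each from a call of its own:
- get_time_s(): time.
- get_q(): joint angles.
- get_qd(): joint speeds.
- get_joint_efforts(): joint torques, N m.
- get_eef_pos(): TCP position.
- get_tcp_rot(): TCP orientation.
- get_wrist_force(): force on the tool from outside, world axes, zero at the start.
- get_wrist_torque(): the same for the moment, N m.
- get_grip_width(): opening from 0.0 (shut) to 1.0 (fully open).
Only numpy, scipy, OpenCV 4.12 (cv2) and the standard library are available. Lean on these libraries where they do the work, as an engineer would, in place of code of your own. Each camera call takes 0.05 s, during which the arm holds its last target. There are 200 camera calls.

## Task

One of the reed tester's four seats carries the brass reed plate; the other three are closed with round nickel covers. Push the steel selector arm round with a fingertip, without pinching it, until it points at the middle of the reed plate, then press the chrome button all the way down to start the bellows and let it come up again. Pick nothing up, and leave the plate, the covers and everything lying about where they are.

Things in the scene. Friction and masses are not known exactly. Their poses are not given: they have to be found in the camera images.
- selector (a joint): Angle (rad) of the selector arm about its upright axis: 0 when it points straight away from the tester's front, growing counter-clockwise seen from above, stops at -1.75 and 1.75. The seats lie at about -1.40, -0.52, 0.52 and 1.40; it starts between the middle two. It turns stiffly (0.12 N m, some 2 N at 62 mm from the axis), without spring or click, and stays where it is left.
- selector_axis (a point): On the selector arm's axis, at mid-height of the arm, 129 mm above the shelf; x along the arm to its tip, z up. The arm is a plain steel bar 14 mm wide and 14 mm high (118 to 132 mm above the shelf) from the round hub (34 mm across, top 139 mm above the shelf, its cap screw 144 mm) to 86 mm from the axis, then a cone to the tip. Touch only one of its flanks at a time.
- tester: Reed tester: a box 290 x 350 mm with bellows below and a flat aluminium deck 104 mm above the shelf. Origin: on the selector's axis at shelf height; its front faces -x. On the deck under the arm are only the round valve body (62 mm across, up to 116 mm above the shelf) and four low copper tubes (up to 108 mm) that lead to the four rubber seats (106 x 40 mm, 3 mm thick). It is fixed.
- selector_tip (a point): The point of the selector arm, 100 mm from the axis, at mid-height of the arm (129 mm above the shelf).
- plate_centre (a point): Centre of the loose brass reed plate, 105 x 32 x 2 mm with ten reeds across it, lying flat on one of the four rubber seats, which one varies; the seats' centres are 135 mm from the selector's axis. Its top is 109 mm above the shelf. x along its length. Must stay put.
- button (a joint): Travel (m) of the chrome push button: 0 up, 0.006 fully down; it springs back; about 5 N holds it down.
- button_top (a point): Centre of the top of the round chrome push button (28 mm across) standing upright on the tester's deck, at its front right corner; pressed straight down.
- cover_a: Round nickel cover standing on one of the tester's four seats: disc 38 mm across and 6 mm thick with a small knob (12 mm across) on top, 15 mm high in all. Origin: centre of its underside. Must stay put.
- cover_b: Round nickel cover standing on one of the tester's four seats: disc 38 mm across and 6 mm thick with a small knob (12 mm across) on top, 15 mm high in all. Origin: centre of its underside. Must stay put.
- cover_c: Round nickel cover standing on one of the tester's four seats: disc 38 mm across and 6 mm thick with a small knob (12 mm across) on top, 15 mm high in all. Origin: centre of its underside. Must stay put.
- comb: Blue acrylic harmonica comb, 28 x 100 x 8 mm, lying on the deck's front left corner. Origin: centre of its underside. Must stay put.
- scraper: Steel scraper with a boxwood handle, 181 mm long, 20 mm high, lying on the shelf left of the tester. Origin: under its middle. Must stay put.
- harmonica: Finished harmonica, 27 x 102 x 27 mm, on the shelf left of the tester. Origin: centre of its underside. Must stay put.
- loupe: Black eyepiece loupe, 38 mm across, 40 mm high, standing on the shelf right of the tester. Origin: centre of its underside. Must stay put.
- rivet_jar: Small glass jar with a metal cap, 44 mm across, 50 mm high, on the shelf right of the tester. Origin: centre of its underside. Must stay put.
- driver: Screwdriver, 150 mm long, lying on the shelf right of the tester. Origin: under its middle. Must stay put.
Things that resemble listed ones, but are neither listed nor needed, are in the scene too. Of the things that look like the part that bears plate_centre, the smallest one is meant.

How it is judged:
On the way, in this order (a step that is already met when the one before it is completed fails the run):
1. the selector arm stands still, pointing at the reed plate (y of plate_centre in the frame of selector_axis between -0.015 and 0.015 m and x of plate_centre in the frame of selector_axis above 0.08 m and velocity of joint selector between -0.05 and 0.05 rad/s), for 0.2 s.
2. the chrome button is pressed down with the arm on the reed plate (y of plate_centre in the frame of selector_axis between -0.015 and 0.015 m and x of plate_centre in the frame of selector_axis above 0.08 m and value of joint button above 0.0048 m), for 0.05 s.
At the end, for the whole second after the job is handed in: The selector arm is at rest and its line passes within 15 mm of the reed plate's centre; the button, after being pressed at least 4.8 of its 6 mm, is up again (less than 1.5 mm down); plate and covers are within 10 mm, the other loose things within 20 mm, of where they began (all of step 1 and value of joint button below 0.0015 m and distance of each of plate_centre, cover_a, cover_b, cover_c from where it was at the start of the episode below 0.01 m and distance of each of comb, scraper, harmonica, loupe, rivet_jar, driver from where it was at the start of the episode below 0.02 m); the robot touches nothing.
It fails at once if the button is pressed while the arm does not point at the reed plate (value of joint button above 0.0048 m and not (y of plate_centre in the frame of selector_axis between -0.015 and 0.015 m and x of plate_centre in the frame of selector_axis above 0.08 m)).
It fails at once if the arm is pinched: both its flanks are pressed by the fingers at once (contact force between each of selector_c0, selector_c1 and the fingers above 1.5 N).
It fails at once if the reed plate or a cover is lifted or pushed out of place (10 mm) (distance of any of plate_centre, cover_a, cover_b, cover_c from where it was at the start of the episode above 0.01 m).
It fails at once if another loose thing is lifted or moved (20 mm) (distance of any of comb, scraper, harmonica, loupe, rivet_jar, driver from where it was at the start of the episode above 0.02 m).
It also fails if it takes over 45 s, if anything falls off the work surface, if the arm or the gripper's body presses on something with over 40 N, if the wrist force passes 120 N, or if a joint passes its speed limit or range.

## Working session

There is one attempt and no reset: what is moved stays moved. The work goes in short steps, each a Python script; the robot and the scene stay as the last script left them, time stands still between calls to the robot, and variables do not carry over. Pictures are saved under pics/ and viewed, about 8 in all and at most 12, crops included, and the job is handed in when it is done.

```bash
mkdir -p pics
cat > h.py <<'E'
from bench import *
import numpy as np, cv2
def snap(n,f):
    c=camera(n); cv2.imwrite(f'pics/{f}.png',c['frame'])
    np.savez(f'pics/{f}.npz',**{k:np.array(v) for k,v in c.items()}); return c
def ray(f,u,v):
    c=np.load(f'pics/{f}.npz'); R=cv2.Rodrigues(c['rvec'].astype(float))[0]
    o=-R.T@c['tvec'].ravel(); d=R.T@np.array([(u-c['cx'])/c['fx'],(v-c['cy'])/c['fy'],1.]); return o,d/np.linalg.norm(d)
def atz(f,u,v,z):
    o,d=ray(f,u,v); return o+d*(z-o[2])/d[2]
def tri(f1,p1,f2,p2):
    o1,d1=ray(f1,*p1);o2,d2=ray(f2,*p2)
    s=np.linalg.lstsq(np.c_[d1,-d2],o2-o1,rcond=None)[0]
    a=o1+s[0]*d1;b=o2+s[1]*d2; return (a+b)/2,np.linalg.norm(a-b)
E
python3 - <<'E'
from h import *
for n in('top','scene'):
    snap(n,n); o,d=ray(n,320,240); print(n,o,d)
print(get_tcp_rot(),get_time_s(),get_wrist_force(),get_grip_width())
E
```

```text
top [0.42634404 0.03426321 1.18194505] [ 0.12975022 -0.01903262 -0.99136403]
scene [ 0.89545819 -0.24418344  0.80521174] [-0.38921763  0.35713006 -0.8490982 ]
[-0.43282374  0.55988957  0.43205433  0.5590316 ] 0.1 [-0.27935059 -0.72334657 -0.28588462] 0.9970280209711723
```

View pics/top.png

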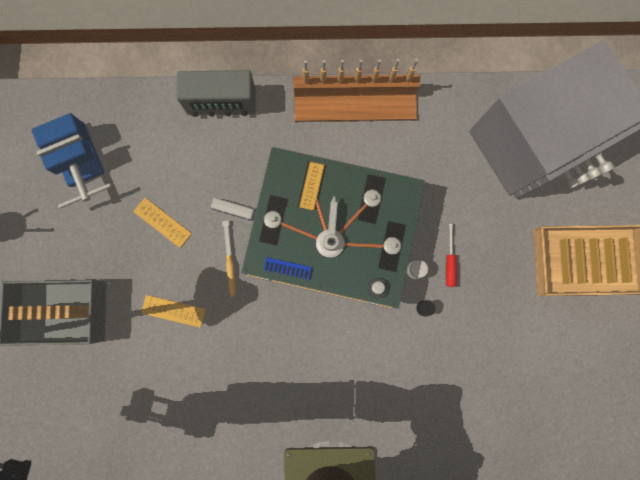

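View pics/scene.png

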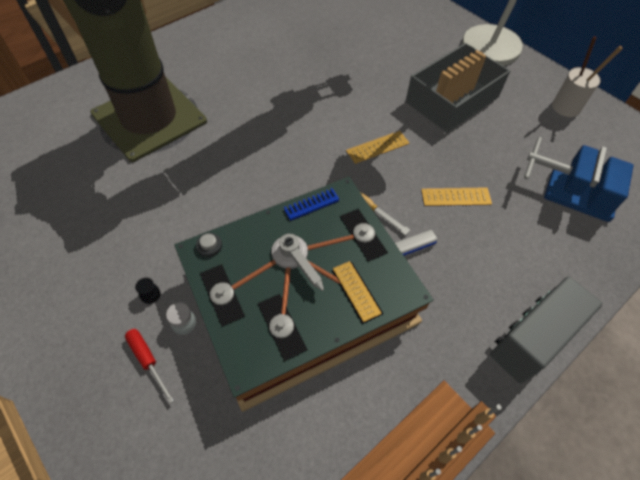

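The top view shows the tester with its hub at about (330,241), the arm tip at (334,198), the reed plate at (312,186) on the inner left seat and the button at (378,287). I'll enlarge both views for better pixel positions.

Run:
```python
from h import *
a=cv2.imread('pics/top.png')[145:310,240:430]; b=cv2.imread('pics/scene.png')[180:360,180:400]
cv2.imwrite('pics/topc.png',cv2.resize(a,None,fx=4,fy=3.6,interpolation=cv2.INTER_CUBIC)if 0 else cv2.resize(a,None,fx=3.6,fy=3.6,interpolation=cv2.INTER_CUBIC))
cv2.imwrite('pics/scenec.png',cv2.resize(b,None,fx=3.3,fy=3.3,interpolation=cv2.INTER_CUBIC))
```

```text
(no output)
```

View pics/topc.png

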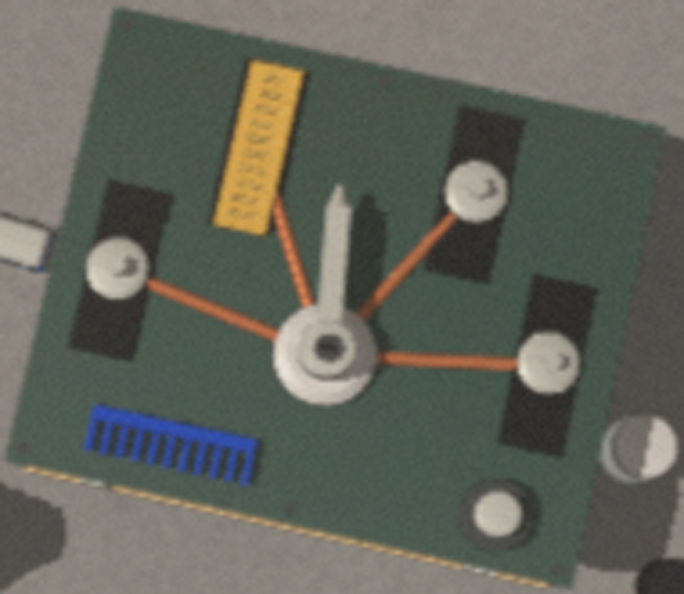

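View pics/scenec.png

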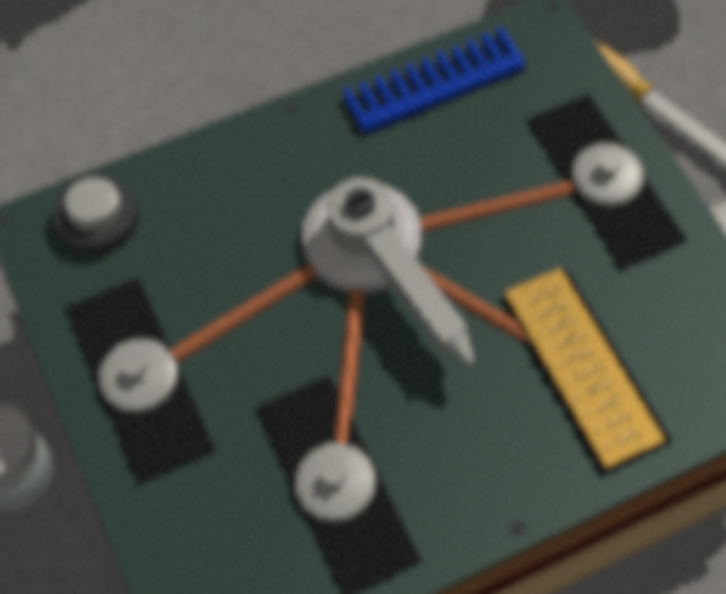

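Run:
```python
from h import *
T=lambda u,v:((u+.5)/3.6-.5+240,(v+.5)/3.6-.5+145); S=lambda u,v:((u+.5)/3.3-.5+180,(v+.5)/3.3-.5+180)
P=dict(cap=((329,347),(360,203)),tip=((339,187),(471,360)),p1=((249,61),(667,440)),p2=((306,70),(605,470)),p3=((268,236),(505,290)),p4=((213,226),(562,268)),btn=((499,512),(93,197)),
 knobA=((127,266),(605,174)),knobR=((484,189),(332,482)))
R={}
for k,(a,b) in P.items():
    R[k],e=tri('top',T(*a),'scene',S(*b)); print(k,R[k].round(4),round(e,4))
c=sum(R[k] for k in('p1','p2','p3','p4'))/4; print('plate',c,'L',np.linalg.norm(R['p1']-R['p4']),np.linalg.norm(R['p2']-R['p3']),'W',np.linalg.norm(R['p1']-R['p2']))
x=R['cap'];d=c-x;t=R['tip']-x
print('dist',np.hypot(*d[:2]),'tip',np.hypot(*t[:2]),'angs',np.arctan2(d[1],d[0]),np.arctan2(t[1],t[0]))
for n in('cap','tip','btn'): print(n,atz('top',*T(*P[n][0]),dict(cap=.144,tip=.129,btn=R['btn'][2])[n]))
e=R['p1']-R['p4'];print('plate dir',np.arctan2(e[1],e[0]))
```

```text
cap [ 0.5602 -0.0081  0.1433] 0.0018
tip [ 0.658  -0.017   0.1303] 0.0006
p1 [0.7432 0.036  0.1072] 0.0012
p2 [0.736  0.001  0.1106] 0.0011
p3 [0.6327 0.0267 0.1136] 0.0028
p4 [0.6402 0.0599 0.109 ] 0.0024
btn [ 0.4628 -0.1066  0.1292] 0.0016
knobA [0.6152 0.1122 0.1171] 0.0033
knobR [ 0.659  -0.1047  0.1164] 0.0026
plate [0.68805933 0.03088543 0.11009477] L 0.10577489194224668 0.10645268258566534 W 0.03585709096125539
dist 0.13365666912062213 tip 0.09822063064302641 angs 0.29614652076318126 -0.09041686596233746
cap [ 0.55966473 -0.00883268  0.144     ]
tip [ 0.65813482 -0.01731627  0.129     ]
btn [ 0.46248652 -0.10730252  0.12921764]
plate dir -0.22795304811409545
```

Triangulation agrees with the text: cap 143 mm, tip 98 mm from the axis, plate 110 mm high, 106 mm long and 134 mm from the axis. The arm needs to turn from -0.09 to about +0.296 (world). I'll push its right flank with the closed fingers.

```bash
cat >> h.py <<'E'
from scipy.spatial.transform import Rotation as Ro
AX=np.array([.560,-.0085]); TH=.296; BTN=np.array([.4627,-.107])
u=np.array([np.cos(TH),np.sin(TH)]); n=np.array([-u[1],u[0]])
def quat(s=1):
    z=s*np.array([n[0],n[1],0]); x=np.array([0,0,-1.]); return Ro.from_matrix(np.c_[x,np.cross(z,x),z]).as_quat()
E
python3 - <<'E'
from h import *
set_gripper(0.0)
p=get_eef_pos(); line_to([p[0],p[1],.32])
p0=np.array([*(AX+.066*u-.055*n)])
best=None
for s in(1,-1):
    q=inverse_kinematics([*p0,.25],quat(s)); print(s,q)
    if q is not None:
        c=np.abs(np.array(q)-get_q()).max()
        if best is None or c<best[0]: best=(c,s)
s=best[1]; print(s,p0)
move_ptp([*p0,.25],quat(s))
line_to([*p0,.15]); print(get_eef_pos(),get_wrist_force(),get_grip_width(),get_time_s())
snap('top','t2');snap('scene','s2')
a=cv2.imread('pics/t2.png')[130:320,230:440]; b=cv2.imread('pics/s2.png')[150:360,170:400]
z=lambda i:cv2.resize(i,(400,int(400*i.shape[0]/i.shape[1])),interpolation=cv2.INTER_CUBIC)
a,b=z(a),z(b);m=min(len(a),len(b));cv2.imwrite('pics/c2.png',np.hstack([a[:m],b[:m]]))
E
```

```text
1 [ 0.1382536   0.70383756 -0.26986211  1.49924045  0.21112577  0.9671781
  1.67615925]
-1 [-0.27170938  0.74925507  0.51406019  1.52367524 -0.41539428  0.97892102
 -0.91315806]
-1 [ 0.63917303 -0.04185613]
[ 0.63987187 -0.04209444  0.1508667 ] [-0.9918979  -0.2997691  -0.62021441] 0.0013653405543913506 5.7583
```

View pics/c2.png

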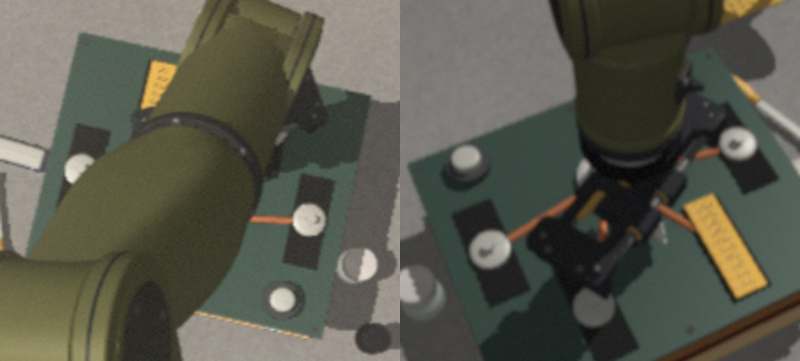

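The right pane shows the shut fingers above the deck beside the arm, with plate and covers untouched. That start point leaves too little clearance to the arm, so I'll shift it sideways before descending, then push.

Run:
```python
from h import *
a=-.09; ua=np.array([np.cos(a),np.sin(a)]); na=np.array([-ua[1],ua[0]])
s=AX+.066*ua-.044*na; e=AX+.066*u-.0245*n
line_to([*s,.15]); line_to([*s,.121],velocity=.08); print(get_eef_pos(),get_wrist_force())
for f in(.3,.6,.85,1.): line_to([*(s+f*(e-s)),.121],velocity=.06); print(f,get_eef_pos()[:3],np.round(get_wrist_force(),2))
b=e-.03*n
line_to([*b,.121],velocity=.06); line_to([*b,.22])
h=BTN; line_to([*h,.20]); print(get_wrist_force(),get_time_s())
snap('top','t3');snap('scene','s3')
a=cv2.imread('pics/t3.png')[130:320,230:440]; b=cv2.imread('pics/s3.png')[150:360,170:400]
z=lambda i:cv2.resize(i,(400,int(400*i.shape[0]/i.shape[1])),interpolation=cv2.INTER_CUBIC)
a,b=z(a),z(b);m=min(len(a),len(b));cv2.imwrite('pics/c3.png',np.hstack([a[:m],b[:m]]))
```

```text
[ 0.62154812 -0.05815345  0.12029681] [0.27377108 0.15095311 0.07968083]
0.3 [ 0.62461044 -0.04355922  0.12118778] [-0.88  0.03  0.15]
0.6 [ 0.62705587 -0.03008714  0.12096948] [-0.36  0.28  0.02]
0.85 [ 0.62921247 -0.01853101  0.12091625] [ 0.33  0.38 -0.33]
1.0 [ 0.6304821  -0.0118694   0.12099777] [ 0.08 -0.68 -0.27]
[-0.19103054  0.76716597 -0.60046129] 10.925
```

View pics/c3.png

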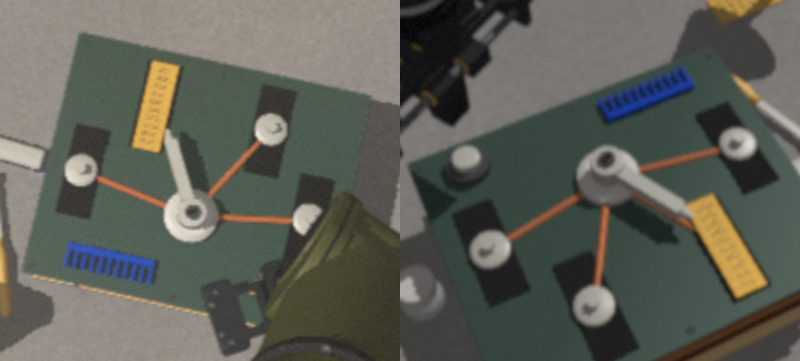

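The arm now points at about the plate: tip at (167,132) left pane and (692,219) right pane. I'll check the angle numerically.

Run:
```python
from h import *
A=lambda x,y:(x/1.905+230,y/1.905+130); B=lambda x,y:((x-400)/1.739+170,y/1.739+150)
t,e=tri('t3',A(167,132),'s3',B(692,219)); print(t,e)
for c in(tri('t3',A(193,212),'s3',B(605,160))[0][:2],AX):
    d=t[:2]-c; ang=np.arctan2(d[1],d[0]); pc=np.array([.688,.0309])-c; print(c,ang,np.hypot(*d),'offset',-np.sin(ang)*pc[0]+np.cos(ang)*pc[1])
```

```text
[0.65432939 0.01856529 0.12501033] 0.002559126538537768
[ 0.55972317 -0.00913521] 0.2848363128351205 0.09857816679243582 offset 0.0023762648939189626
[ 0.56   -0.0085] 0.2794169438306957 0.09813543256874055 offset 0.0025701340920346663
```

The line passes about 2.5 mm from the plate's centre, against a 15 mm limit. Now the button, which I'll press in small steps while watching the force.

Run:
```python
from h import *
line_to([*BTN,.136],velocity=.1); hold(.2); f0=get_wrist_force()[2]; print(get_eef_pos(),f0)
z=.132
while z>.118:
    line_to([*BTN,z],velocity=.03); hold(.15); f=np.mean([get_wrist_force()[2] for _ in range(3)])-f0; print(round(z,4),get_eef_pos()[2].round(4),round(f,2))
    if f>10: break
    z-=.001
hold(.2); print(get_wrist_force())
line_to([*BTN,.22],velocity=.1); hold(.3); 
line_to([.40,-.24,.25]); print(get_wrist_force(),get_time_s())
snap('top','t4');snap('scene','s4')
a=cv2.imread('pics/t4.png')[130:320,230:440]; b=cv2.imread('pics/s4.png')[150:360,170:400]
z=lambda i:cv2.resize(i,(400,int(400*i.shape[0]/i.shape[1])),interpolation=cv2.INTER_CUBIC)
a,b=z(a),z(b);m=min(len(a),len(b));cv2.imwrite('pics/c4.png',np.hstack([a[:m],b[:m]]))
```

```text
[ 0.46309843 -0.10704706  0.13653888] -0.43416380836261187
0.132 0.132 -0.24
0.131 0.131 0.3
0.13 0.13 0.92
0.129 0.129 0.68
0.128 0.128 0.49
0.127 0.127 0.15
0.126 0.1261 1.52
0.125 0.125 1.83
0.124 0.124 3.0
0.123 0.123 2.75
0.122 0.122 4.48
0.121 0.121 4.92
0.12 0.1204 9.11
0.119 0.1202 19.33
[-1.6147892   1.30317287 19.45155778]
[-0.41970471  0.74141968 -0.12584406] 20.4583
```

View pics/c4.png

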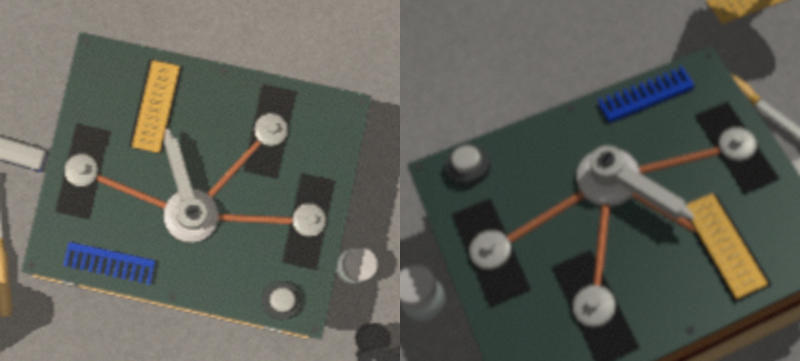

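The force rose from about z = 126.5 mm to a hard stop at 120.3 mm, which is the full 6 mm. The picture shows the button up again, and arm, plate, covers and comb unchanged.

```bash
python3 -c "
from h import *
job_done(); print(get_time_s())"
```

```text
the job is handed in; nothing more can be done
the job is handed in; nothing more can be done
```

The job is done and handed in at about 20.5 s on the robot's clock, well inside the 45 s limit. The system gives no verdict, so the result below rests on my own checks.

- **Selector:** I pushed the arm round with the shut fingers, touching only its right flank, until it pointed at the reed plate on the inner left seat. Measured from two views afterwards, its line passes about 2.5 mm from the plate's centre (limit 15 mm).
- **Button:** I pressed it straight down in small steps. The force rose over about 6 mm to a hard stop at around 19 N, so it went fully down. In the last picture it is up again.
- **Other things:** In the last picture the plate, covers and comb look unmoved. That crop does not show the harmonica and scraper whole, shows the jar and loupe only at its edge, and leaves out the screwdriver. I did not measure any of these again, but the arm stayed well above the shelf throughout.
- **Disagreement:** The cameras put the button top at 129 mm, but the force only began to rise at about 126.5 mm. Pressing until the hard stop made that harmless.

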